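# Sweep the loose nuts into the bench tray

### The arm

A 7-joint arm with a two-finger parallel gripper is mounted at the origin on a cart in front of the work surface, level with it; the furniture and walls round the work are solid. World frame = base frame: x ahead of the robot, y to its left, z up, the work surface at z = 0. Lengths are in mm, angles in rad, forces in N, time in s.
With the tool pointing down it reaches from about 400 to 875 mm from the base axis. Payload 4.4 kg.
Tool frame: the origin (TCP) lies at the very end of the fingers, on their centre line; the grasp point (between the pads) lies 19 mm behind it; z points along the fingers, y is the line along which they close (so a half turn about z gives the same grasp; the last joint's range is limited). The gripper opens to 85 mm and grips with 20 to 120 N. Pads are 22 mm wide; open, the fingers measure 114 mm over their backs; the gripper's body (76 mm by 85 mm) begins 54 mm behind the grasp point. The pads swing forward as they close: fully open they stand 13 mm farther back than shut.
Start: joints at [1.167, 0.628, 0.038, 1.517, -0.027, 0.996, -0.02], TCP at [215.447, -613.271, 194.913] pointing down, gripper open.
Joint ranges: [-3.06, 3.06], [-0.37, 2.12], [-1.25, 1.32], [0.18, 2.47], [-1.1, 4.24], [0.23, 1.98], [-2.94, 2.94]. Speed limits (rad/s): [2.57, 2.57, 3.14, 3.14, 3.14, 3.14, 3.14].

### API

Orientations are given as [roll, pitch, yaw] about the fixed x, y, z axes, in that order (R = Rz(yaw) Ry(pitch) Rx(roll)).
In Python, from cell import read_state, get_image, camera_info, finish_job gives the robot as it stands.
- The arm moves only by the tool play_rows, never from a script. Its argument "deltas" is one flat list of numbers, 7 for each row, row after row: the shift along the tool's x, y, z in mm, then the turn, a rotation vector about the tool's x, y, z in rad, then the opening, from 0 (shut) to 1 (fully open). In form: [dx, dy, dz, ax, ay, az, grip, dx, dy, dz, ax, ay, az, grip, ...]. A call has 1 to 10 rows; each row is the pose to reach, as a shift and turn from the pose commanded when the call began, along the tool's axes at that moment; what a row does not reach only later rows make up. A row lasts 1/8 s, in which the tool goes at most 62.5 mm and 10.7 degrees, less where a joint would pass 70% of its speed; a pose out of reach is approached as far as the arm can. A call with a gripper value outside its range is refused whole. The fingers move at their own pace and stop on an object; the grip force is fixed at half the most. Time passes only in rows, so rows that repeat a pose let the fingers close. It gives the time, the measured TCP pose, the force, the opening and the grip force at its end, in the units of the state.
- read_state(): the state, without advancing time (a new reading comes with each control period).
- get_image(name): name is "scene" or "top"; returns the picture (480x640x3 uint8, red, green, blue); there is no depth.
- camera_info(name): a dict with "fx", "fy", "cx", "cy" (pixels), "T" (4x4, takes a point from camera to world coordinates). Camera axes: x right, y down, z forward; pixel columns grow to the right and rows downward; lengths in mm; the calibration is good to about 2 mm. A picture is of the moment at which its call begins. camera_info takes no time and is no camera call.
- finish_job(): hands the job in; it is judged then, once.
The state is a dict: "clock": time; "qpos": joint angles; "qd": joint speeds; "tau": joint torques, N m; "eef_pos": TCP position; "tool_rot": TCP orientation; "force": force on the tool from outside, world axes, zero at the start; "torque": the same for the moment, N m; "width": finger opening in mm; "gripper_force": force on a finger pad.
Only numpy, scipy, OpenCV 4.12 (cv2) and the standard library are available. Lean on these libraries where they do the work, as an engineer would, in place of code of your own. Each camera call takes 0.05 s, during which the arm holds its last target. There are 200 camera calls.

### The job

Sweep the three loose hexagon nuts across the bench with your fingers into the blue sweep tray, until each nut lies flat and wholly inside, past the tray's front lip. Push them along the bench without picking up or tipping any, and leave the pink ceramic cup and the red and white paint marker that are among them where they are. Finish with the hand clear of everything.

Things in the scene. Friction and masses are not known exactly. Their poses are not given: they have to be found in the camera images.
- sweep_tray: blue steel sweep tray fixed to the bench, like a wide dustpan open toward the robot; inside 320 mm wide (y), 110 mm deep (x). Origin: middle of the front lip, on the bench; +x points into the tray. The lip ramps up over the first 15 mm to the 2 mm thick floor. Side walls at y = +-160 mm, 12 mm high for the first 20 mm; they and the back wall (x = 110 mm) rise to 28 mm with their rolled rim
- nut_a: bare steel hexagon nut, loose, lying flat: 30 mm across flats, 34 mm across corners, 16 mm high, about 64 g; origin at the centre of its underside, z up; any yaw. It slides under a light push
- nut_b: bare steel hexagon nut, loose, lying flat: 30 mm across flats, 34 mm across corners, 16 mm high, about 64 g; origin at the centre of its underside, z up; any yaw. It slides under a light push
- nut_c: bare steel hexagon nut, loose, lying flat: 30 mm across flats, 34 mm across corners, 16 mm high, about 64 g; origin at the centre of its underside, z up; any yaw. It slides under a light push
- gas_cup: pink ceramic welding cup standing upright, loose, light and easily knocked over: 19 mm diameter, 47 mm high; origin at the centre of its foot. It stands between two of the nuts' ways to the tray; not to be moved
- marker: paint marker, white with a red cap end, lying loose on the bench and pointing about into the tray: 18 mm diameter, 126 mm long; origin on the bench under its middle, its own y axis along its length. It lies between two of the nuts' ways to the tray; not to be moved

How it is judged:
By the outcome, as a careful person would: the job done as asked, in the order asked, and still so for the second after the job is handed in, with the robot touching nothing.
It also fails if it takes over 72 s, if anything falls off the work surface, if the arm or the gripper's body presses on something with over 40 N, if the wrist force passes 120 N, or if a joint passes its speed limit or range.

## Working session

There is one attempt and no reset: what is moved stays moved. The work goes in short steps, Python scripts to look and compute and a tool call to move; the robot and the scene stay as the last step left them, time stands still between calls to the robot, and variables do not carry over. Pictures are saved under pics/ and viewed, at most 10 in all, crops included, and the job is handed in when it is done.

Besides the shell and the picture viewer there is one more tool, called in YAML: its name, and indented under it one key for each argument. play_rows: Moves the arm, as the interface text tells. Its arguments: {"type":"object","properties":{"deltas":{"type":"array"}},"required":["deltas"]}

```bash
mkdir -p pics
python3 - <<'E'
from cell import *
import cv2,numpy as np
s=read_state();print(s['clock'],s['eef_pos'],s['tool_rot'],s['width'])
for n in('top','scene'):
    im=get_image(n);cv2.imwrite(f'pics/{n}0.png',im[:,:,::-1])
    c=camera_info(n);print(n,c['fx'],c['cx'],c['cy'],np.round(c['T'],3).tolist())
E
```

```text
0.0 [ 215.21004853 -612.60030237  194.00183854] [-3.13972447e+00  4.25277180e-05  3.37844973e-01] 85.78670844199843
top 521.746670435351 318.51704976095385 238.9850373883307 [[-0.071, -0.974, 0.217, 389.537], [-0.997, 0.07, -0.011, -0.184], [-0.004, -0.217, -0.976, 877.273], [0.0, 0.0, 0.0, 1.0]]
scene 586.2564558721127 334.95458649731563 230.8943053586065 [[-0.48, -0.454, 0.75, -96.84], [-0.877, 0.272, -0.396, 329.772], [-0.024, -0.848, -0.529, 487.162], [0.0, 0.0, 0.0, 1.0]]
```

View pics/top0.png

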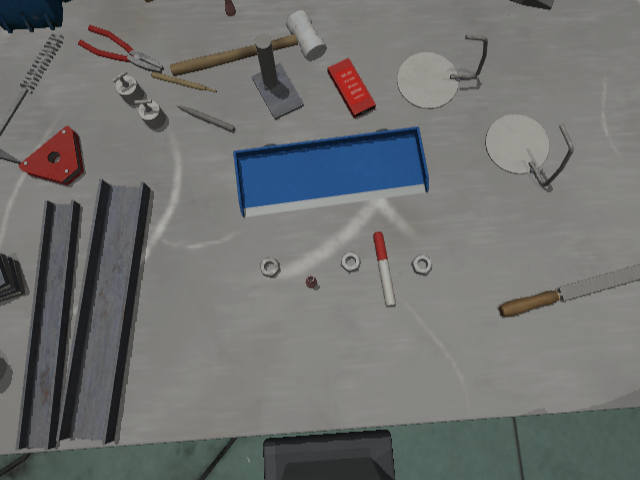

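View pics/scene0.png

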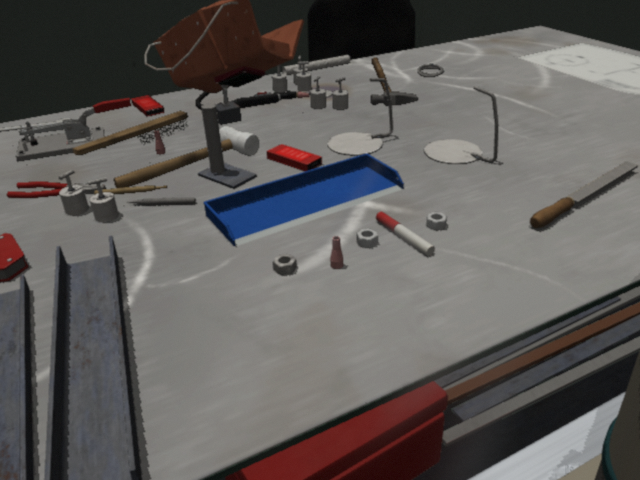

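The top view shows nuts near (270,267), (350,262) and (422,264). The cup is at (312,282), the marker runs from (379,233) to (390,305), and the lip runs from (245,215) to (427,188).

```bash
cat > h.py <<'E'
from cell import *
import cv2,numpy as np
def ray(n,u,v,z):
    c=camera_info(n);T=np.array(c['T']);d=T[:3,:3]@[(u-c['cx'])/c['fx'],(v-c['cy'])/c['fy'],1]
    return (T[:3,3]+d*(z-T[2,3])/d[2])[:2].round(1)
E
python3 - <<'E'
from h import *
im=cv2.imread('pics/top0.png');sc=cv2.imread('pics/scene0.png')
for p in[(245,216),(427,191),(240,210),(428,187)]:print('lip',p,ray('top',*p,0))
for p in[(270,267),(350,262),(422,264)]:print('nut',ray('top',*p,8))
for p in[(285,264),(367,238),(437,220)]:print('nut scene',ray('scene',*p,8))
print('cup top',ray('top',311,278,47),'foot',ray('top',313,287,0),'scene foot',ray('scene',337,265,0))
for p in[(379,234),(391,304)]:print('marker',ray('top',*p,9))
for p in[(380,217),(430,250)]:print('marker sc',ray('scene',*p,9))
a=cv2.resize(im[180:320,225:450],None,fx=3.5,fy=3.5,interpolation=2);cv2.imwrite('pics/c1.png',a)
E
```

```text
lip (245, 216) [634.9 114.2]
lip (427, 191) [ 657.2 -206.8]
lip (240, 210) [646.3 122.5]
lip (428, 187) [ 664.4 -209.4]
nut [540.6  74.7]
nut [539.4 -60.6]
nut [ 527.2 -181.5]
nut scene [541.   74.5]
nut scene [539.8 -61. ]
nut scene [ 528.1 -183.2]
cup top [511.2   6.6] foot [502.6   4.7] scene foot [511.2   6.8]
marker [ 584.  -114.1]
marker [ 463.9 -122.4]
marker sc [ 580.8 -110.3]
marker sc [ 463.9 -121.9]
```

View pics/c1.png

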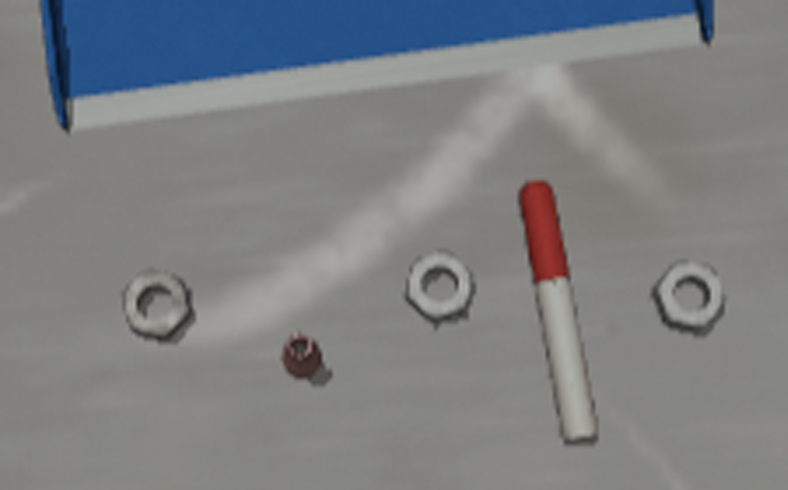

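```bash
cat >> h.py <<'E'
def to(x,y,z,yaw):
    s=read_state();p=np.array(s['eef_pos']);w=s['tool_rot'][2];d=np.array([x,y,z])-p
    c,k=np.cos(w),np.sin(w)
    print(s['clock'],'at',p.round(1),round(w,3),'delta',np.round([c*d[0]+k*d[1],k*d[0]-c*d[1],-d[2]],1),'az',round(w-yaw,3))
E
python3 - <<'E'
from h import *
t=np.array([646,-46.]);R=np.array([[.9977,-.0684],[.0684,.9977]])
for n,p,g in[('C',(527.5,-182),(62,-115)),('B',(539.5,-61),(62,0)),('A',(541,75),(62,115))]:
    g=t+R@g;v=g-p;L=np.hypot(*v);u=v/L;print(n,'goal',g.round(1),'len',L.round(1),'yaw',np.arctan2(u[1],u[0]).round(3),'start',(p-55*u).round(1),'end',(g-24*u).round(1))
to(473,-189.4,150,.135)
E
```

```text
C goal [ 715.7 -156.5] len 189.9 yaw 0.135 start [ 473.  -189.4] end [ 691.9 -159.7]
B goal [707.9 -41.8] len 169.5 yaw 0.114 start [484.9 -67.2] end [684.  -44.5]
A goal [700.  73.] len 159.0 yaw -0.013 start [486.   75.7] end [676.   73.3]
0.1 at [ 215.3 -612.7  194.1] 0.338 delta [ 383.5 -314.    44.1] az 0.203
```

play_rows:
  deltas: [48,-39,0,0,0,0.1,0.25,96,-78,0,0,0,0.203,0.25,144,-118,0,0,0,0.203,0.25,192,-157,0,0,0,0.203,0.25,240,-196,0,0,0,0.203,0.25,288,-236,0,0,0,0.203,0.25,336,-275,20,0,0,0.203,0.25,383.5,-314,44,0,0,0.203,0.25,383.5,-314,44,0,0,0.203,0.25,383.5,-314,44,0,0,0.203,0.25]

```text
clock: 1.35
eef_pos: [472.9, -189.8, 150.6]
tool_rot: [-3.142, 0.001, 0.136]
force: [0.0, -0.7, -0.3]
width: 21.6
gripper_force: 0.0
```

```bash
python3 -c "
from h import *
to(473,-189.4,6,.135);print(read_state()['width'])"
```

```text
1.35 at [ 472.9 -189.8  150.6] 0.136 delta [ 1.000e-01 -4.000e-01  1.446e+02] az 0.001
21.583558947355268
```

play_rows:
  deltas: [0,0,40,0,0,0,0.25,0,0,80,0,0,0,0.25,0,0,110,0,0,0,0.25,0,0,130,0,0,0,0.25,0,0,144,0,0,0,0.25,0,0,144,0,0,0,0.25]

```text
clock: 2.1
eef_pos: [472.4, -191.0, 6.6]
tool_rot: [3.142, 0.001, 0.133]
force: [0.8, 0.1, 0.3]
width: 21.3
gripper_force: 0.0
```

```bash
python3 -c "
from h import *
to(473,-189.4,6,.135)
a=get_image('top')[150:330,225:450];b=get_image('scene')[150:330,260:485]
cv2.imwrite('pics/d1.png',cv2.resize(np.hstack([a,b])[:,:,::-1],None,fx=1.75,fy=1.75))"
```

```text
2.1 at [ 472.4 -191.     6.6] 0.133 delta [ 0.8 -1.5  0.6] az -0.002
```

View pics/d1.png

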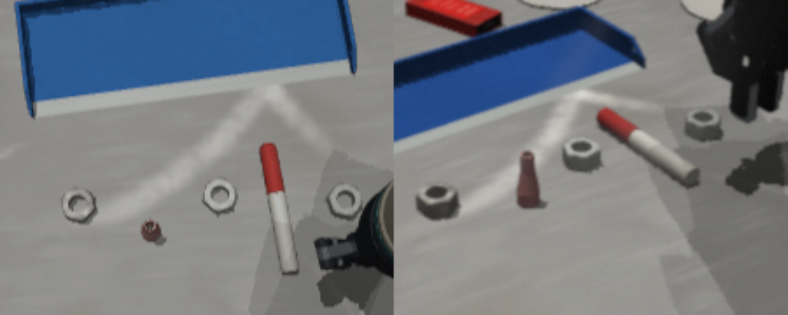

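The nuts, cup and marker haven't moved. The fingertips look higher than I expected above their shadow: scene crop (755,118), top crop (325,262). I'll triangulate them.

Run:
```python
from h import *
def proj(n,p):
    c=camera_info(n);q=np.linalg.inv(np.array(c['T']))@[*p,1];return (c['fx']*q[0]/q[2]+c['cx']).round(),(c['fy']*q[1]/q[2]+c['cy']).round()
for z in(6,20,40):
  print(z,[proj(n,(472.4,-191,z)) for n in('top','scene')])
im=[get_image(n) for n in('top','scene')]
cv2.imwrite('pics/d2.png',cv2.resize(np.hstack([im[0][240:340,370:470],im[1][150:250,420:520]])[:,:,::-1],None,fx=4,fy=4,interpolation=2))
```

```text
6 [(np.float64(431.0), np.float64(296.0)), (np.float64(464.0), np.float64(236.0))]
20 [(np.float64(433.0), np.float64(295.0)), (np.float64(464.0), np.float64(228.0))]
40 [(np.float64(436.0), np.float64(294.0)), (np.float64(466.0), np.float64(217.0))]
```

View pics/d2.png

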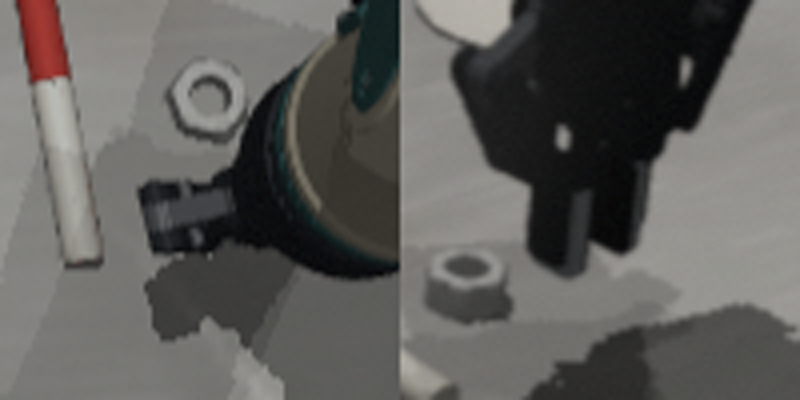

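The pictures put the fingertips near z≈40, but the state says z≈6. A gentle guarded descent here, clear of everything, will settle it.

play_rows:
  deltas: [0,0,2,0,0,0,0.25,0,0,4,0,0,0,0.25,0,0,4,0,0,0,0.25,0,0,4,0,0,0,0.25]

```text
clock: 2.8
eef_pos: [473.2, -189.9, 2.9]
tool_rot: [-3.142, -0.0, 0.135]
force: [0.2, 0.8, -0.5]
width: 21.1
gripper_force: 0.0
```

Run:
```python
from h import *
im=[get_image(n) for n in('top','scene')]
cv2.imwrite('pics/d3.png',cv2.resize(np.hstack([im[0][200:340,370:510],im[1][130:270,400:540]])[:,:,::-1],None,fx=2.8,fy=2.8,interpolation=2))
s=read_state();print(s['clock'],s['eef_pos'],s['force'],s['qpos'])
```

```text
2.9 [ 473.24839983 -189.9002442     2.90254269] [ 0.28413387 -0.06048826 -0.11650074] [ 0.30421907  0.74331843  0.03358156  2.04946897 -0.06641742  0.349779
 -1.04459342]
```

View pics/d3.png

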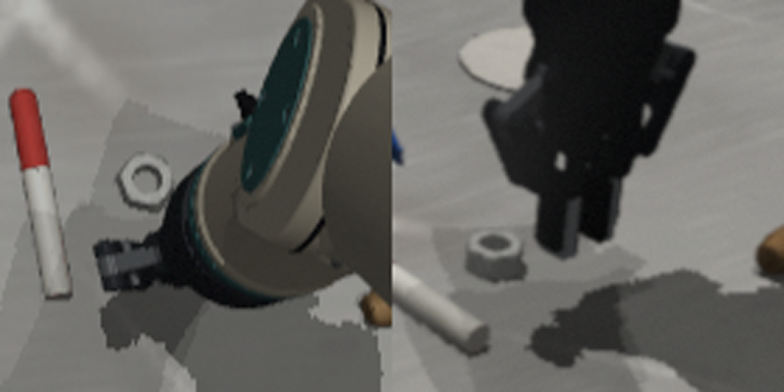

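play_rows:
  deltas: [0,0,2,0,0,0,0.25,0,0,4,0,0,0,0.25,0,0,4,0,0,0,0.25]

```text
clock: 3.28
eef_pos: [473.0, -189.8, -1.3]
tool_rot: [-3.141, 0.0, 0.135]
force: [0.1, 0.1, -0.4]
width: 21.5
gripper_force: 0.0
```

play_rows:
  deltas: [0,0,2,0,0,0,0.25,0,0,5,0,0,0,0.25,0,0,5,0,0,0,0.25]

```text
clock: 3.65
eef_pos: [473.0, -189.9, -6.4]
tool_rot: [-3.141, 0.0, 0.135]
force: [-0.0, 0.6, 0.3]
width: 21.1
gripper_force: 0.0
```

Run:
```python
from h import *
s=read_state();print(s['clock'],s['eef_pos'],s['force'],s['tau'])
for u,v in[(460,221),(467,220)]:
  for z in(0,15,30): print(u,v,z,ray('scene',u,v,z))
```

```text
3.65 [ 472.9855973  -189.87081805   -6.36076588] [-0.0182334   0.58288875  0.31698878] [ 1.42146349e-03 -5.07123828e+01  1.26527846e+00 -7.46730477e+00
  3.44309483e-03 -2.33633048e-02  7.17764196e-04]
460 221 0 [ 517.2 -221.1]
460 221 15 [ 498.3 -204.2]
460 221 30 [ 479.4 -187.2]
467 220 0 [ 514.  -232.6]
467 220 15 [ 495.1 -215.3]
467 220 30 [ 476.3 -198. ]
```

The tips really are floating: the bench gave no force at a reported z of -6, and the image rays match a tip about 30 mm higher than reported. I'll go on down with care and check again.

play_rows:
  deltas: [0,0,3,0,0,0,0.25,0,0,6,0,0,0,0.25,0,0,9,0,0,0,0.25,0,0,9,0,0,0,0.25]

```text
clock: 4.15
eef_pos: [473.0, -189.8, -15.4]
tool_rot: [-3.141, 0.001, 0.135]
force: [-0.7, -0.6, 0.3]
width: 21.7
gripper_force: 0.0
```

Run:
```python
from h import *
im=[get_image(n) for n in('top','scene')]
cv2.imwrite('pics/d4.png',cv2.resize(np.hstack([im[0][240:340,370:470],im[1][160:260,420:520]])[:,:,::-1],None,fx=4,fy=4,interpolation=2))
s=read_state();print(s['clock'],s['eef_pos'],s['force'])
```

```text
4.25 [ 473.20494272 -189.9041497   -15.13465485] [0.81123419 0.08334307 0.81421788]
```

View pics/d4.png

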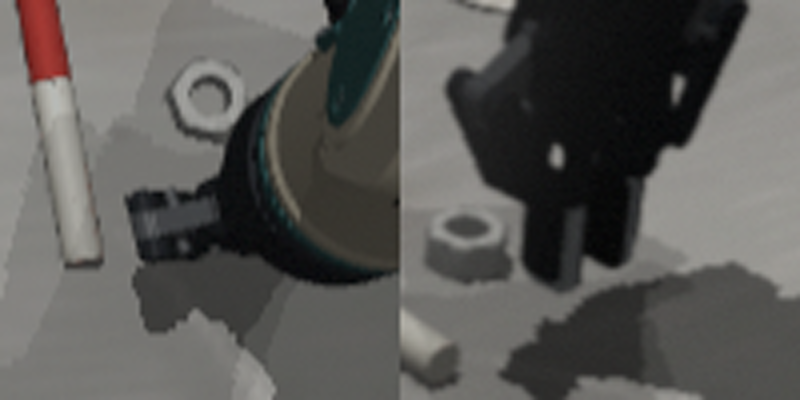

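play_rows:
  deltas: [0,0,2,0,0,0,0.25,0,0,4,0,0,0,0.25,0,0,6,0,0,0,0.25,0,0,6,0,0,0,0.25]

```text
clock: 4.75
eef_pos: [473.1, -189.9, -21.3]
tool_rot: [-3.141, 0.0, 0.135]
force: [1.1, 0.0, 0.1]
width: 21.3
gripper_force: 0.0
```

play_rows:
  deltas: [0,0,1,0,0,0,0.25,0,0,2,0,0,0,0.25,0,0,3,0,0,0,0.25,0,0,3,0,0,0,0.25]

```text
clock: 5.25
eef_pos: [473.2, -189.9, -24.2]
tool_rot: [-3.142, 0.0, 0.135]
force: [-0.5, 0.4, -0.3]
width: 21.2
gripper_force: 0.0
```

Run:
```python
from h import *
im=[get_image(n) for n in('top','scene')]
cv2.imwrite('pics/d5.png',cv2.resize(np.hstack([im[0][240:340,370:470],im[1][160:260,420:520]])[:,:,::-1],None,fx=4,fy=4,interpolation=2))
s=read_state();print(s['clock'],s['eef_pos'],s['force'])
g=im[1][:,:,0].astype(int);print(g[218:256,462:474:2].T)
```

```text
5.35 [ 473.19251563 -189.89156954  -24.10588841] [ 0.35317165 -0.75487866  0.47786035]
[[ 40  48  48  48  49  51  50  51  50  51  52  52  52  51  51  51  50  49
   49  49  46  50  47  45  46  48  46  45  45  44  45  45  44  45  45  48
   53  53]
 [ 49  52  50  47  44  44  43  39  36  36  39  47  53  55  63  63  48  35
   38  44  43  46  47  44  46  46  45  44  45  44  46  44  44  43  46  54
   95 106]
 [ 17  13   9  14  10   9  12   8  11   9  27  77 107 110 108  93  65  47
   45  43  43  43  46  45  48  46  47  45  44  45  47  45  44  44  44  53
   98 122]
 [  9   9   7   8  11  10   9  11   6   9  11  27  72 101  79  50  45  44
   45  46  44  44  46  48  47  47  45  45  45  45  45  44  44  44  43  52
   96 119]
 [  7   8   9  10  10   7   5   4   7  10   7   6  19  34  43  46  46  46
   44  43  46  44  48  47  46  48  46  44  46  46  46  45  45  44  45  53
   94 118]
 [  7   7   6   6   7   8   7   6   6   9   8   7   8  13  32  44  46  45
   44  44  46  48  45  48  46  44  44  45  45  44  45  45  44  43  44  51
   92 115]]
```

play_rows:
  deltas: [0,0,1,0,0,0,0.25,0,0,2,0,0,0,0.25,0,0,3,0,0,0,0.25,0,0,3,0,0,0,0.25]

```text
clock: 5.85
eef_pos: [473.1, -189.9, -27.2]
tool_rot: [-3.141, 0.0, 0.135]
force: [0.2, -0.3, 0.3]
width: 21.6
gripper_force: 0.0
```

play_rows:
  deltas: [0,0,1,0,0,0,0.25,0,0,2,0,0,0,0.25,0,0,2,0,0,0,0.25]

```text
clock: 6.22
eef_pos: [473.2, -189.9, -29.2]
tool_rot: [-3.142, 0.0, 0.135]
force: [-0.1, 0.4, -0.7]
width: 21.3
gripper_force: 0.0
```

View pics/d5.png

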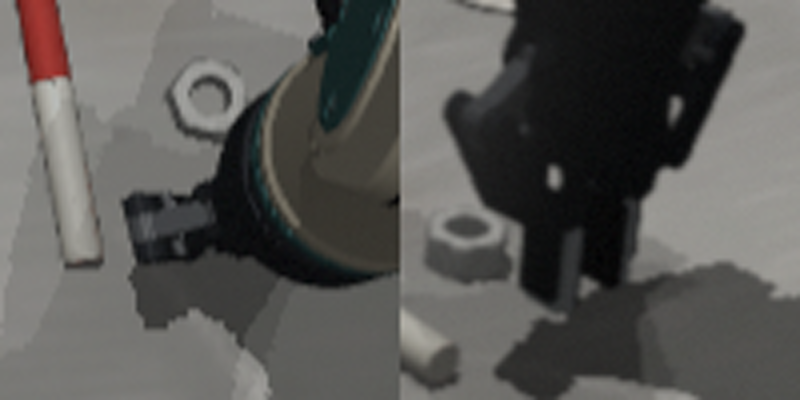

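At reported z -24 the tips, at right crop (560,312), still don't meet their shadow. I'll keep feeling for the bench by force.

play_rows:
  deltas: [0,0,1,0,0,0,0.25,0,0,2,0,0,0,0.25,0,0,2,0,0,0,0.25]

```text
clock: 6.6
eef_pos: [473.2, -189.9, -31.2]
tool_rot: [-3.142, 0.0, 0.135]
force: [0.2, 0.6, 0.9]
width: 21.1
gripper_force: 0.0
```

play_rows:
  deltas: [0,0,1,0,0,0,0.25,0,0,2,0,0,0,0.25,0,0,2,0,0,0,0.25]

```text
clock: 6.98
eef_pos: [473.2, -189.9, -33.2]
tool_rot: [-3.142, 0.0, 0.135]
force: [0.0, -0.3, 0.1]
width: 21.0
gripper_force: 0.0
```

Run:
```python
from h import *
im=get_image('scene').max(2);m=(im<28)
sub=np.zeros_like(m);sub[190:262,440:490]=m[190:262,440:490]
for v in range(226,256,2):
    x=np.flatnonzero(sub[v]);print(v,x.tolist() if len(x)<30 else (x[0],x[-1],len(x)))
def proj(n,p):
    c=camera_info(n);q=np.linalg.inv(np.array(c['T']))@[*p,1];return (c['fx']*q[0]/q[2]+c['cx']).round(1),(c['fy']*q[1]/q[2]+c['cy']).round(1)
c,s=np.cos(.135),np.sin(.135)
for z in(0,5,10,15):
  print(z,[proj('scene',(473+c*a-s*b,-190+s*a+c*b,z)) for a in(-11,11) for b in(24,11,-11,-24)])
```

```text
226 [451, 452, 453, 454, 455, 456, 457, 458, 459, 465, 466, 467, 468, 469, 470, 471, 472, 473, 474]
228 [451, 452, 453, 454, 455, 456, 457, 458, 459, 465, 466, 467, 468, 469, 470, 471, 472, 473, 474]
230 [451, 452, 453, 454, 455, 456, 457, 458, 459, 465, 466, 467, 468, 469, 470, 471, 472, 473, 474]
232 [450, 451, 452, 453, 454, 455, 456, 457, 458, 465, 466, 467, 468, 469, 470, 471, 472, 473, 474]
234 [450, 451, 452, 453, 454, 455, 456, 457, 458, 466, 467, 468, 469, 470, 471, 472, 473]
236 [451, 452, 453, 454, 455, 456, 457, 458, 470, 471, 472, 473]
238 [453, 454, 455, 456, 457, 458]
240 [456]
242 []
244 []
246 []
248 []
250 []
252 []
254 []
0 [(np.float64(456.7), np.float64(247.9)), (np.float64(462.8), np.float64(244.9)), (np.float64(472.9), np.float64(239.9)), (np.float64(478.7), np.float64(237.0)), (np.float64(445.9), np.float64(241.6)), (np.float64(452.0), np.float64(238.7)), (np.float64(462.1), np.float64(233.9)), (np.float64(467.9), np.float64(231.1))]
5 [(np.float64(457.0), np.float64(245.1)), (np.float64(463.1), np.float64(242.1)), (np.float64(473.2), np.float64(237.1)), (np.float64(479.1), np.float64(234.3)), (np.float64(446.2), np.float64(238.8)), (np.float64(452.3), np.float64(235.9)), (np.float64(462.4), np.float64(231.1)), (np.float64(468.2), np.float64(228.3))]
10 [(np.float64(457.2), np.float64(242.2)), (np.float64(463.4), np.float64(239.3)), (np.float64(473.5), np.float64(234.3)), (np.float64(479.4), np.float64(231.5)), (np.float64(446.5), np.float64(236.0)), (np.float64(452.5), np.float64(233.1)), (np.float64(462.7), np.float64(228.3)), (np.float64(468.5), np.float64(225.6))]
15 [(np.float64(457.5), np.float64(239.4)), (np.float64(463.7), np.float64(236.4)), (np.float64(473.9), np.float64(231.5)), (np.float64(479.8), np.float64(228.7)), (np.float64(446.7), np.float64(233.2)), (np.float64(452.8), np.float64(230.3)), (np.float64(463.0), np.float64(225.6)), (np.float64(468.8), np.float64(222.8))]
```

play_rows:
  deltas: [0,0,1,0,0,0,0.25,0,0,2,0,0,0,0.25,0,0,3,0,0,0,0.25,0,0,3,0,0,0,0.25]

```text
clock: 7.52
eef_pos: [473.2, -189.9, -36.1]
tool_rot: [-3.142, -0.0, 0.135]
force: [0.2, 0.5, -0.8]
width: 21.3
gripper_force: 0.0
```

play_rows:
  deltas: [0,0,1,0,0,0,0.25,0,0,2,0,0,0,0.25,0,0,2,0,0,0,0.25]

```text
clock: 7.9
eef_pos: [473.3, -189.9, -36.3]
tool_rot: [3.141, -0.001, 0.135]
force: [-3.3, 0.9, 19.3]
width: 21.6
gripper_force: 9.9
```

Bench contact came at reported z ≈ -36.2, so the tips sit 36 mm above the reported TCP. I'll push with the tips about 5 mm up.

play_rows:
  deltas: [0,0,-4,0,0,0,0.25,0,0,-7,0,0,0,0.25,8,0,-7,0,0,0,0.25,18,0,-7,0,0,0,0.25,28,0,-7,0,0,0,0.25,38,0,-7,0,0,0,0.25,50,0,-7,0,0,0,0.25,60,0,-7,0,0,0,0.25,60,0,-7,0,0,0,0.25]

```text
clock: 9.02
eef_pos: [534.0, -181.6, -31.1]
tool_rot: [3.141, -0.001, 0.136]
force: [-0.5, -0.5, -0.2]
width: 21.5
gripper_force: 0.0
```

Run:
```python
from h import *
im=[get_image(n) for n in('top','scene')]
cv2.imwrite('pics/d6.png',cv2.resize(np.hstack([im[0][180:320,350:490],im[1][130:270,400:540]])[:,:,::-1],None,fx=2.8,fy=2.8,interpolation=2))
to(691.9,-159.7,-29,.135)
```

```text
9.125 at [ 532.4 -181.9  -31.1] 0.135 delta [161.   -0.5  -2.1] az -0.0
```

View pics/d6.png

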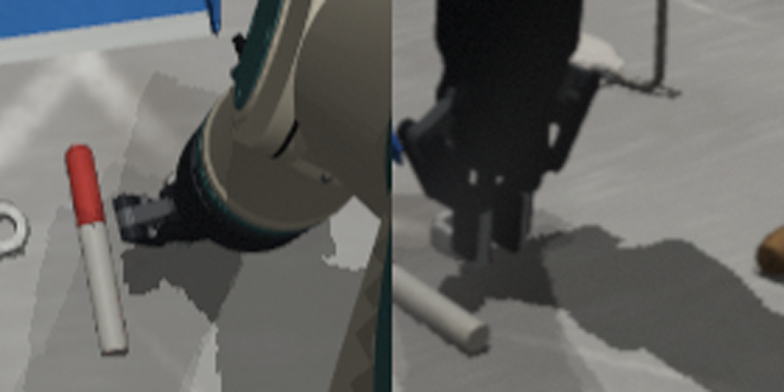

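```bash
cat >> h.py <<'E'
def proj(n,p):
    c=camera_info(n);q=np.linalg.inv(np.array(c['T']))@[*p,1];return (c['fx']*q[0]/q[2]+c['cx']).round(1),(c['fy']*q[1]/q[2]+c['cy']).round(1)
E
python3 - <<'E'
from h import *
print('nut exp top',proj('scene',(556,-178.5,16)),'base',proj('scene',(556,-178.5,0)))
im=get_image('scene')[:,:,0].astype(int)
for v in range(202,226,2):print(v,im[v,408:436])
E
```

```text
nut exp top (np.float64(424.4), np.float64(208.8)) base (np.float64(423.8), np.float64(217.4))
202 [117 115 115 115 116 114 110 101  86  63  43  37  32  33  32  33  32  32
  30  31  32  30  27  33  31  29  30  29]
204 [117 115 120 119 120 119 119 119 118 115 111 101  82  55  36  34  33  32
  32  32  30  33  31  31  30  31  33  36]
206 [118 118 116 113 114 116 114 119 129 137 143 139 126  92  53  36  32  33
  33  31  31  30  33  37  44  49  53  49]
208 [122 122 119 117 116 116 111 114 124 126 108  84  71  59  42  34  34  34
  34  32  32  31  33  41  52  57  56  49]
210 [132 129 126 127 124 117 105 109 124 130 127 111  91  65  43  38  35  36
  33  32  33  32  34  44  54  57  57  47]
212 [131 128 127 127 124 104  83  81  82  90 103 118 124  98  55  39  35  34
  34  34  32  33  35  46  54  58  58  46]
214 [121 121 122 123 121 103  81  73  76  77  78  83  85  67  42  38  34  35
  35  34  32  35  35  48  55  58  54  44]
216 [118 116 117 118 115  99  77  73  73  76  75  77  74  58  39  38  36  35
  32  34  35  34  35  49  57  58  55  51]
218 [111 110 111 110 110 109 101  83  74  74  73  73  71  57  41  36  36  34
  35  35  32  30  36  50  57  57  54  63]
220 [105 106 106 109 108 109 109 106  97  92  82  73  68  64  53  45  39  34
  35  33  32  33  41  52  56  57  50  48]
222 [110 109 110 110 108 109 109 108 108 109 107 104 102  95  76  65  62  53
  46  39  34  38  45  53  57  55  47  44]
224 [111 109 110 109 112 109 111 108 110 109 109 110 111 112 111 108  94  70
  57  53  57  56  57  55  54  54  48  45]
```

The nut sits where I expected it, just ahead of the fingers. I'll keep pushing.

play_rows:
  deltas: [10,0,0,0,0,0,0.25,20,0,0,0,0,0,0.25,30,0,0,0,0,0,0.25,40,0,0,0,0,0,0.25,50,0,0,0,0,0,0.25,60,0,0,0,0,0,0.25,70,0,0,0,0,0,0.25,80,0,-1,0,0,0,0.25,90,0,-2,0,0,0,0.25,90,0,-2,0,0,0,0.25]

```text
clock: 10.42
eef_pos: [623.2, -169.4, -28.9]
tool_rot: [3.141, -0.002, 0.135]
force: [-1.0, 0.2, -0.6]
width: 21.0
gripper_force: 0.0
```

play_rows:
  deltas: [10,0,0,0,0,0,0.25,20,0,0,0,0,0,0.25,30,0,0,0,0,0,0.25,40,0,0,0,0,0,0.25,50,0,0,0,0,0,0.25,60,0,0,0,0,0,0.25,66,0,0,0,0,0,0.25,70,0,0,0,0,0,0.25,70,0,0,0,0,0,0.25]

```text
clock: 11.55
eef_pos: [691.7, -160.2, -29.2]
tool_rot: [3.142, -0.001, 0.135]
force: [0.3, -0.8, -0.3]
width: 21.4
gripper_force: 0.0
```

play_rows:
  deltas: [-10,0,0,0,0,0,0.25,-25,0,0,0,0,0,0.25,-25,0,-40,0,0,0,0.25,-25,0,-90,0,0,0,0.25,-60,0,-120,0,0,0,0.25,-100,0,-120,0,0,0,0.25,-140,0,-120,0,0,0,0.25,-170,0,-120,0,0,0,0.25,-170,0,-120,0,0,0,0.25]

```text
clock: 12.68
eef_pos: [519.3, -184.1, 91.2]
tool_rot: [-3.141, 0.002, 0.132]
force: [0.4, 0.7, 0.2]
width: 21.4
gripper_force: 0.0
```

Run:
```python
from h import *
to(484.9,-67.2,100,.114)
im=get_image('top');cv2.imwrite('pics/t2.png',im[:,:,::-1])
im=get_image('scene');cv2.imwrite('pics/s2.png',im[:,:,::-1])
# tray interior: grey blobs in blue region (scene)
hsv=cv2.cvtColor(im,cv2.COLOR_RGB2HSV)
blue=((hsv[:,:,0]>100)&(hsv[:,:,0]<125)&(hsv[:,:,1]>120)).astype('uint8')
hull=cv2.convexHull(cv2.findNonZero(blue));h=np.zeros_like(blue);cv2.fillConvexPoly(h,hull,1)
m=h&(1-blue)
n,_,st,ce=cv2.connectedComponentsWithStats(m)
for i in range(1,n):
    if st[i,4]>40:print(st[i],ce[i].round(1),ray('scene',*ce[i],10))
```

```text
12.675 at [ 519.3 -184.1   91.2] 0.132 delta [ -18.7 -120.4   -8.8] az 0.018
[  204     0   277   202 34428] [341.6  95.5] [1118.9 -341.6]
[372 162  10   9  52] [376.1 165.6] [ 741.9 -204. ]
[353 170  19  16 257] [362.4 177.3] [ 714.  -157.6]
[234 184 167  61 785] [311.5 215.2] [641.  -18.3]
```

Nut C is in the tray at about (714,-158), as planned. Next is B.

play_rows:
  deltas: [-10,-40,0,0,0,0.018,0.25,-19,-80,0,0,0,0.018,0.25,-19,-120.4,0,0,0,0.018,0.25,-19,-120.4,0,0,0,0.018,0.25,-19,-120.4,40,0,0,0.018,0.25,-19,-120.4,80,0,0,0.018,0.25,-19,-120.4,105,0,0,0.018,0.25,-19,-120.4,115,0,0,0.018,0.25,-19,-120.4,115,0,0,0.018,0.25]

```text
clock: 13.9
eef_pos: [488.2, -66.9, -24.4]
tool_rot: [3.141, 0.0, 0.116]
force: [0.4, -0.1, 1.6]
width: 21.4
gripper_force: 0.0
```

Run:
```python
from h import *
to(484.9,-67.2,-31,.114)
im=get_image('scene');im2=get_image('top')
old=cv2.imread('pics/top0.png')[:,:,::-1];oldt=cv2.imread('pics/t2.png')[:,:,::-1]
def red(i):
    h=cv2.cvtColor(np.ascontiguousarray(i),cv2.COLOR_RGB2HSV);m=((h[:,:,0]<8)|(h[:,:,0]>170))&(h[:,:,1]>120);m[:220]=0;m[320:]=0;m[:,:300]=0;m[:,430:]=0
    n,_,s,c=cv2.connectedComponentsWithStats(m.astype('uint8'));return [(s[k].tolist(),c[k].round(1).tolist()) for k in range(1,n) if s[k,4]>15]
print(red(old));print(red(oldt));print(red(im2))
def cent(i,u,v):
    g=cv2.cvtColor(np.ascontiguousarray(i),cv2.COLOR_RGB2GRAY)[v-16:v+16,u-16:u+16];n=(g>130).astype('uint8');mm=cv2.moments(n,True);return (u-16+mm['m10']/mm['m00'],v-16+mm['m01']/mm['m00'],mm['m00'])
for i in(old,im2):print(cent(i,270,267),cent(i,350,262))
```

```text
13.9 at [488.2 -66.9 -24.4] 0.116 delta [-3.3 -0.1  6.6] az 0.002
[([374, 232, 13, 29, 260], [379.7, 245.8])]
[([374, 232, 13, 29, 260], [379.7, 245.8])]
[]
(269.97081712062254, 271.47665369649803, 514.0) (348.1811722912966, 264.3712255772647, 563.0)
(272.7794561933535, 266.52416918429003, 662.0) (349.5, 261.5, 1024.0)
```

The marker is unchanged after C, though the arm hides it now. Pushing B.

play_rows:
  deltas: [0,0,4,0,0,0,0.25,0,0,6.5,0,0,0,0.25,10,0,6.5,0,0,0,0.25,20,0,6.5,0,0,0,0.25,30,0,6.5,0,0,0,0.25,40,0,6.5,0,0,0,0.25,50,0,6.5,0,0,0,0.25,60,0,6.5,0,0,0,0.25,70,0,6.5,0,0,0,0.25,80,0,6.5,0,0,0,0.25]

```text
clock: 15.25
eef_pos: [567.9, -57.1, -30.6]
tool_rot: [-3.142, 0.0, 0.117]
force: [0.3, 1.0, 0.3]
width: 21.1
gripper_force: 0.4
```

```bash
python3 -c "
from h import *
to(684,-44.5,-29,.114)"
```

```text
15.25 at [567.9 -57.1 -30.6] 0.117 delta [116.8   1.1  -1.6] az 0.003
```

play_rows:
  deltas: [10,0,0,0,0,0,0.25,20,0,0,0,0,0,0.25,30,0,-1,0,0,0,0.25,40,0,-2,0,0,0,0.25,50,0,-2,0,0,0,0.25,60,0,-2,0,0,0,0.25,70,0,-2,0,0,0,0.25,80,0,-2,0,0,0,0.25,90,0,-2,0,0,0,0.25,100,0,-2,0,0,0,0.25]

```text
clock: 16.5
eef_pos: [667.1, -45.4, -28.6]
tool_rot: [3.142, 0.0, 0.117]
force: [-0.3, 1.4, -0.5]
width: 21.5
gripper_force: 0.5
```

play_rows:
  deltas: [8,0,0,0,0,0,0.25,14,0,0,0,0,0,0.25,16,0,0,0,0,0,0.25,16,0,0,0,0,0,0.25,6,0,0,0,0,0,0.25,-10,0,0,0,0,0,0.25,-10,0,-40,0,0,0,0.25,-10,0,-90,0,0,0,0.25,-30,0,-120,0,0,0,0.25,-60,0,-120,0,0,0,0.25]

```text
clock: 17.75
eef_pos: [608.5, -52.8, 94.3]
tool_rot: [3.14, -0.006, 0.117]
force: [0.4, -0.6, -0.7]
width: 21.6
gripper_force: 0.0
```

Run:
```python
from h import *
to(486,75.7,90,-.013)
im=get_image('scene')
hsv=cv2.cvtColor(im,cv2.COLOR_RGB2HSV)
blue=((hsv[:,:,0]>100)&(hsv[:,:,0]<125)&(hsv[:,:,1]>120)).astype('uint8')
blue[:140]=0
hull=cv2.convexHull(cv2.findNonZero(blue));h=np.zeros_like(blue);cv2.fillConvexPoly(h,hull,1)
n,_,st,ce=cv2.connectedComponentsWithStats(h&(1-blue))
for i in range(1,n):
    if st[i,4]>40:print(st[i],ce[i].round(1),ray('scene',*ce[i],10))
```

```text
17.75 at [608.5 -52.8  94.3] 0.117 delta [-106.6 -141.9    4.3] az 0.13
[ 210  142  158   58 1496] [304.7 165.4] [812.9 -90.7]
[353 170  19  16 256] [362.4 177.2] [ 714.1 -157.7]
[234 184 167  61 781] [311.2 215.3] [640.9 -17.7]
[297 187  20  18 277] [306.3 195.4] [705.1 -40.6]
```

B is in at (705,-41). Now A, moving across at height.

play_rows:
  deltas: [-25,-35,0,0,0,0.06,0.25,-50,-70,0,0,0,0.13,0.25,-80,-105,0,0,0,0.13,0.25,-106.5,-142,0,0,0,0.13,0.25,-106.5,-142,0,0,0,0.13,0.25,-106.5,-142,0,0,0,0.13,0.25]

```text
clock: 18.55
eef_pos: [485.0, 75.6, 91.6]
tool_rot: [3.141, -0.001, -0.013]
force: [-0.2, -0.8, 0.4]
width: 21.6
gripper_force: 0.0
```

```bash
python3 -c "
from h import *
to(486,75.7,-31,-.013)"
```

```text
18.55 at [485.   75.6  91.6] -0.013 delta [ 1.000e+00 -1.000e-01  1.226e+02] az -0.0
```

play_rows:
  deltas: [0,0,40,0,0,0,0.25,0,0,80,0,0,0,0.25,0,0,105,0,0,0,0.25,0,0,117,0,0,0,0.25,0,0,122,0,0,0,0.25,0,0,122,0,0,0,0.25]

```text
clock: 19.3
eef_pos: [485.3, 75.9, -30.2]
tool_rot: [3.142, -0.001, -0.014]
force: [-0.1, 0.1, 0.0]
width: 21.4
gripper_force: 0.0
```

play_rows:
  deltas: [10,0,0,0,0,0,0.25,20,0,0,0,0,0,0.25,30,0,0,0,0,0,0.25,40,0,0,0,0,0,0.25,50,0,0,0,0,0,0.25,60,0,0,0,0,0,0.25,70,0,0,0,0,0,0.25,80,0,0,0,0,0,0.25,90,0,0,0,0,0,0.25,100,0,-1,0,0,0,0.25]

```text
clock: 20.55
eef_pos: [585.5, 74.8, -29.6]
tool_rot: [3.142, -0.0, -0.013]
force: [-0.3, 0.0, 0.0]
width: 21.1
gripper_force: 0.1
```

play_rows:
  deltas: [10,0,-1,0,0,0,0.25,20,0,-1,0,0,0,0.25,30,0,-1,0,0,0,0.25,40,0,-1,0,0,0,0.25,50,0,-1,0,0,0,0.25,60,0,-1,0,0,0,0.25,70,0,-1,0,0,0,0.25,80,0,-1,0,0,0,0.25,88,0,-1,0,0,0,0.25,91,0,-1,0,0,0,0.25]

```text
clock: 21.8
eef_pos: [676.2, 73.6, -28.6]
tool_rot: [3.142, -0.0, -0.013]
force: [-1.1, -0.2, 1.2]
width: 21.2
gripper_force: 0.7
```

play_rows:
  deltas: [0,0,0,0,0,0,0.25,-10,0,0,0,0,0,0.25,-25,0,0,0,0,0,0.25,-25,0,-50,0,0,0,0.25,-25,0,-100,0,0,0,0.25,-60,0,-150,0,0,0,0.25,-110,0,-180,0,0,0,0.25,-160,0,-200,0,0,0,0.25,-210,-20,-200,0,0,0,0.25,-210,-20,-200,0,0,0,0.25]

```text
clock: 23.05
eef_pos: [460.4, 97.9, 171.6]
tool_rot: [-3.14, 0.004, -0.009]
force: [0.8, 0.3, 0.4]
width: 21.0
gripper_force: 0.0
```

Run:
```python
from h import *
to(0,0,0,0)
im=[get_image(n) for n in('top','scene')]
cv2.imwrite('pics/end.png',np.hstack([im[0][110:330,220:500],im[1][110:330,190:470]])[:,:,::-1].repeat(1,0))
e=cv2.imread('pics/end.png');cv2.imwrite('pics/end.png',cv2.resize(e,(798,314)))
```

```text
23.05 at [460.4  97.9 171.6] -0.009 delta [-459.5  102.2  171.6] az -0.009
```

View pics/end.png

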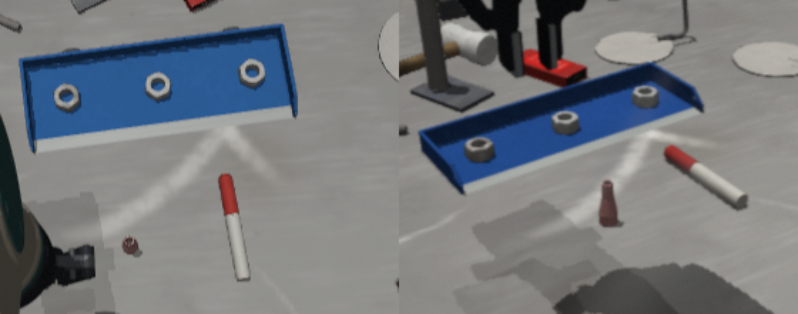

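All three nuts lie flat in the tray, at top crop (66,97), (158,86) and (252,72). The cup is upright and the marker is in its place, with the hand clear above.

```bash
python3 -c "
from cell import *
print(finish_job())"
```

```text
the job is handed in; nothing more can be done
None
```

All three nuts are flat in the blue tray past the front lip, the cup and marker look unmoved in the final picture, and I handed the job in at about 23 s with the hand clear.

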